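# Scoop charcoal briquettes into the packing machine's hopper

### The job

Take the hand scoop and use it to move at least four of the six charcoal briquettes from the trough into the clear hopper of the packing machine, tipping them in from low over the hopper because they break easily, and without touching briquettes with the gripper. Then set the scoop back upright on its steel plate, empty, and let go. No briquette may end on the bench (those not moved stay in the trough), and the white bottle and the tape roll must be left where they stand.

Things in the scene. Friction and masses are not known exactly. Their poses are not given: they have to be found in the camera images.
- scoop: steel hand scoop, black handle. Pan 104 mm long (x), 114 mm wide (y), floor 2.5 mm thick, open in front (+x) with a thin lip; side walls 45 mm high at the rear, 28 mm ahead (the last 13 mm are bare floor); rear wall 45 mm high. Origin: underside of the pan, at its middle; x to the open front, z up. Starts flat on its plate, handle towards the robot's right
- scoop_grip (a point): where to grip the handle: a straight bar 20 mm wide (scoop's y), 26 mm deep, 90 mm long, starting at the pan's rear wall and leaning back 26 degrees (0.45 rad) from upright, away from the open front. This point is on its axis, 62 mm from its lower end, 28 mm from its free end, at (-77.0, 0, 90.8) mm in the scoop's frame; axes as the scoop's
- scoop_lip (a point): middle of the scoop's front lip, at the underside (52 mm ahead of the scoop's origin)
- rest_plate: flat steel plate fixed to the bench, 150 x 150 x 4 mm, where the scoop is kept. Origin: middle of its underside, on the bench
- trough: open aluminium trough fixed to the bench, holding the briquettes. Inside 134 mm wide (y); floor 4 mm thick; walls 4 mm thick, 55 mm high. Origin: underside centre, x along it. Near end wall upright, inner face at x = -113.5 mm; far end wall leans outward 14 degrees, inner face from x = 114.5 mm at the floor to 127.5 mm at the top. The briquettes start flat on its floor in the half at x above 10 mm
- machine: grey packing machine, fixed, with a clear open-topped hopper in front. Origin: on the bench under the hopper's centre; x from hopper to housing. Hopper: outside 160 (x) x 170 (y) mm, walls 4 mm, inner floor 55 mm and rim 125 mm above the bench. Housing: x = 90 to 280 mm, 230 mm wide, 110 mm high; drum on it up to 148 mm high
- hopper_mid (a point): middle of the hopper's inside, 90 mm above the bench (35 mm below the rim)
- briquette0: black pillow-shaped charcoal briquette (a flattened ball), 30 mm across and 18 mm thick in the middle, 10 g, lying flat; origin: middle of its underside as built (either side may be up later)
- briquette1: black pillow-shaped charcoal briquette (a flattened ball), 30 mm across and 18 mm thick in the middle, 10 g, lying flat; origin: middle of its underside as built (either side may be up later)
- briquette2: black pillow-shaped charcoal briquette (a flattened ball), 30 mm across and 18 mm thick in the middle, 10 g, lying flat; origin: middle of its underside as built (either side may be up later)
- briquette3: black pillow-shaped charcoal briquette (a flattened ball), 30 mm across and 18 mm thick in the middle, 10 g, lying flat; origin: middle of its underside as built (either side may be up later)
- briquette4: black pillow-shaped charcoal briquette (a flattened ball), 30 mm across and 18 mm thick in the middle, 10 g, lying flat; origin: middle of its underside as built (either side may be up later)
- briquette5: black pillow-shaped charcoal briquette (a flattened ball), 30 mm across and 18 mm thick in the middle, 10 g, lying flat; origin: middle of its underside as built (either side may be up later)
- oil_bottle: bystander: white bottle 56 mm across, 150 mm high; origin underside
- tape_roll: bystander: cardboard ring 100 mm across, 45 mm high; origin underside

How it is judged (in metres and radians):
On the way, in this order (a step that is already met when the one before it is completed fails the run):
1. at least one briquette is carried in the scoop, lifted clear of the trough (((distance between briquette0 and scoop below 0.08 m and height (world z) of briquette0 above 0.07 m) or (distance between briquette1 and scoop below 0.08 m and height (world z) of briquette1 above 0.07 m) or (distance between briquette2 and scoop below 0.08 m and height (world z) of briquette2 above 0.07 m) or (distance between briquette3 and scoop below 0.08 m and height (world z) of briquette3 above 0.07 m) or (distance between briquette4 and scoop below 0.08 m and height (world z) of briquette4 above 0.07 m) or (distance between briquette5 and scoop below 0.08 m and height (world z) of briquette5 above 0.07 m))), for 0.2 s.
2. at least four briquettes are in the hopper ((distance between each of briquette0, briquette1, briquette2, briquette3 and hopper_mid below 0.105 m or distance between each of briquette0, briquette1, briquette2, briquette4 and hopper_mid below 0.105 m or distance between each of briquette0, briquette1, briquette2, briquette5 and hopper_mid below 0.105 m or distance between each of briquette0, briquette1, briquette3, briquette4 and hopper_mid below 0.105 m or distance between each of briquette0, briquette1, briquette3, briquette5 and hopper_mid below 0.105 m or distance between each of briquette0, briquette1, briquette4, briquette5 and hopper_mid below 0.105 m or distance between each of briquette0, briquette2, briquette3, briquette4 and hopper_mid below 0.105 m or distance between each of briquette0, briquette2, briquette3, briquette5 and hopper_mid below 0.105 m or distance between each of briquette0, briquette2, briquette4, briquette5 and hopper_mid below 0.105 m or distance between each of briquette0, briquette3, briquette4, briquette5 and hopper_mid below 0.105 m or distance between each of briquette1, briquette2, briquette3, briquette4 and hopper_mid below 0.105 m or distance between each of briquette1, briquette2, briquette3, briquette5 and hopper_mid below 0.105 m or distance between each of briquette1, briquette2, briquette4, briquette5 and hopper_mid below 0.105 m or distance between each of briquette1, briquette3, briquette4, briquette5 and hopper_mid below 0.105 m or distance between each of briquette2, briquette3, briquette4, briquette5 and hopper_mid below 0.105 m)), for 0.2 s.
At the end, for the whole second after the job is handed in: At least four briquettes lie in the hopper, every other briquette in the hopper or the trough, and the scoop rests on its plate, released: its middle within 65 mm (plate's x) and 50 mm (y) of the plate's, upright within 0.15 rad ((distance between each of briquette0, briquette1, briquette2, briquette3 and hopper_mid below 0.105 m or distance between each of briquette0, briquette1, briquette2, briquette4 and hopper_mid below 0.105 m or distance between each of briquette0, briquette1, briquette2, briquette5 and hopper_mid below 0.105 m or distance between each of briquette0, briquette1, briquette3, briquette4 and hopper_mid below 0.105 m or distance between each of briquette0, briquette1, briquette3, briquette5 and hopper_mid below 0.105 m or distance between each of briquette0, briquette1, briquette4, briquette5 and hopper_mid below 0.105 m or distance between each of briquette0, briquette2, briquette3, briquette4 and hopper_mid below 0.105 m or distance between each of briquette0, briquette2, briquette3, briquette5 and hopper_mid below 0.105 m or distance between each of briquette0, briquette2, briquette4, briquette5 and hopper_mid below 0.105 m or distance between each of briquette0, briquette3, briquette4, briquette5 and hopper_mid below 0.105 m or distance between each of briquette1, briquette2, briquette3, briquette4 and hopper_mid below 0.105 m or distance between each of briquette1, briquette2, briquette3, briquette5 and hopper_mid below 0.105 m or distance between each of briquette1, briquette2, briquette4, briquette5 and hopper_mid below 0.105 m or distance between each of briquette1, briquette3, briquette4, briquette5 and hopper_mid below 0.105 m or distance between each of briquette2, briquette3, briquette4, briquette5 and hopper_mid below 0.105 m) and (distance between briquette0 and hopper_mid below 0.105 m or (x of briquette0 in the frame of trough between -0.13 and 0.13 m and y of briquette0 in the frame of trough between -0.072 and 0.072 m and z of briquette0 in the frame of trough between -0.005 and 0.055 m)) and (distance between briquette1 and hopper_mid below 0.105 m or (x of briquette1 in the frame of trough between -0.13 and 0.13 m and y of briquette1 in the frame of trough between -0.072 and 0.072 m and z of briquette1 in the frame of trough between -0.005 and 0.055 m)) and (distance between briquette2 and hopper_mid below 0.105 m or (x of briquette2 in the frame of trough between -0.13 and 0.13 m and y of briquette2 in the frame of trough between -0.072 and 0.072 m and z of briquette2 in the frame of trough between -0.005 and 0.055 m)) and (distance between briquette3 and hopper_mid below 0.105 m or (x of briquette3 in the frame of trough between -0.13 and 0.13 m and y of briquette3 in the frame of trough between -0.072 and 0.072 m and z of briquette3 in the frame of trough between -0.005 and 0.055 m)) and (distance between briquette4 and hopper_mid below 0.105 m or (x of briquette4 in the frame of trough between -0.13 and 0.13 m and y of briquette4 in the frame of trough between -0.072 and 0.072 m and z of briquette4 in the frame of trough between -0.005 and 0.055 m)) and (distance between briquette5 and hopper_mid below 0.105 m or (x of briquette5 in the frame of trough between -0.13 and 0.13 m and y of briquette5 in the frame of trough between -0.072 and 0.072 m and z of briquette5 in the frame of trough between -0.005 and 0.055 m)) and x of scoop in the frame of rest_plate between -0.05 and 0.05 m and y of scoop in the frame of rest_plate between -0.05 and 0.05 m and z of scoop in the frame of rest_plate between -0.005 and 0.02 m and angle between scoop's own z axis and vertical below 0.15 rad and linear speed of scoop below 0.03 m/s and contact force between the fingers and scoop below 0.2 N); the robot touches nothing.
It fails at once if the gripper or arm touches a briquette (contact force between any of the fingers, the arm and briquette0 above 0.3 N or contact force between any of the fingers, the arm and briquette1 above 0.3 N or contact force between any of the fingers, the arm and briquette2 above 0.3 N or contact force between any of the fingers, the arm and briquette3 above 0.3 N or contact force between any of the fingers, the arm and briquette4 above 0.3 N or contact force between any of the fingers, the arm and briquette5 above 0.3 N).
It fails at once if a briquette is lifted more than 0.33 m above the bench (it would be dropped from too high) (height (world z) of any of briquette0, briquette1, briquette2, briquette3, briquette4, briquette5 above 0.33 m).
It fails at once if the bottle or the tape roll is moved by more than 30 mm (distance of any of oil_bottle, tape_roll from where it was at the start of the episode above 0.03 m).
It also fails if it takes over 61 s, if anything falls off the work surface, if the arm or the gripper's body presses on something with over 40 N, if the wrist force passes 120 N, or if a joint passes its speed limit or range.

### The arm

A 7-joint arm with a two-finger parallel gripper is mounted at the origin on the work surface. World frame = base frame: x ahead of the robot, y to its left, z up, the work surface at z = 0. Lengths are in m, angles in degrees, forces in N, time in s.
With the tool pointing down it reaches from about 0.35 to 0.775 m from the base axis. Payload 3.1 kg.
Tool frame: the origin (TCP) lies on the centre line of the jaws, within the pads' length; the fingertips stand 17 mm ahead of it and the grasp point (between the pads) lies 2 mm behind it (robot.tip_reach is the distance from the TCP to the fingertips, in m); z points along the fingers, y is the line along which they close (so a half turn about z gives the same grasp; the last joint's range is limited). The gripper opens to 85 mm and grips with 20 to 120 N. Pads are 22 mm wide; open, the fingers measure 114 mm over their backs; the gripper's body (76 mm by 85 mm) begins 54 mm behind the grasp point. The pads swing forward as they close: fully open they stand 13 mm farther back than shut.
Start: joints at [-65.529, 17.813, 0.802, 86.603, -0.252, 75.585, -1.558], TCP at [0.248, 0.491, 0.248] pointing down, gripper open.
Joint ranges: [-154.91, 154.91], [-16.99, 109.72], [-72.82, 74.43], [7.12, 147.25], [-82.49, 262.49], [11.32, 116.49], [-174.64, 174.64]. Speed limits (degrees/s): [159.86, 159.86, 180, 180, 180, 180, 180].

### API

Orientations are given as [roll, pitch, yaw] about the fixed x, y, z axes, in that order (R = Rz(yaw) Ry(pitch) Rx(roll)).
In Python, from station import robot, fingers, vision, workorder, recognise gives the robot as it stands. Calls block until the motion is done:
- robot.move_to(position, orientation): joint-space move of the TCP to a pose.
- robot.line_to(position, orientation=None, velocity=0.15, f_stop=None): straight line of the TCP; orientation=None keeps the orientation; velocity is the mean speed in m/s. With f_stop (N) it stops when the force on the tool has changed by that much, and returns True; else False.
- robot.move_j(angles): joint-space move.
- fingers.gripper_to(opening, force=None): opening from 0.0 (shut) to 1.0 (fully open); force is the grip in N (None keeps the last); returns when the fingers have stopped.
- robot.pause(seconds).
- robot.inverse_kinematics(position, orientation): joint angles nearest the present ones, or None.
- vision.grab_frame(name): name is "scene" or "top"; returns the picture (384x512x3 uint8, red, green, blue); there is no depth.
- vision.calibration(name): a dict with "mtx" (3x3 intrinsics, pixels), "extrinsics" (4x4, takes a point from world to camera coordinates). Camera axes: x right, y up, looking along -z (the intrinsics and any distortion apply to the point x, -y, -z); pixel columns grow to the right and rows downward; lengths in m; the calibration is good to about 2 mm. A picture is of the moment at which its call begins. calibration takes no time and is no camera call.
A pose or a line that the arm cannot do raises robot.PlanningError and nothing moves.
- workorder.close_job(): hands the job in; it is judged then, once.
Trained networks look in the newest picture that a camera, given by its name, has taken for a name from the list of things; names that differ only in an ending like _2 or _b are one class to them, and where a whole thing is asked for, a point or a joint stands for the part that bears it (a point fixed in the world has none). Each returns a list of dicts, best first, with "p" (0 to 1); they miss things now and then, are a little off and sometimes report something else, mostly with a low value. They report only what shows in the picture. A call takes as long as a camera call.
- recognise(label, camera): "rect" ([centre column, centre row, width, height] in pixels, round what is visible of it).
Readings, each from a call of its own:
- robot.current_time_s(): time.
- robot.current_joint_positions(): joint angles.
- robot.current_dq(): joint speeds.
- robot.current_joint_torque(): joint torques, N m.
- robot.current_tool_pos(): TCP position.
- robot.current_eef_rot(): TCP orientation.
- robot.current_contact_force(): force on the tool from outside, world axes, zero at the start.
- robot.current_torque(): the same for the moment, N m.
- robot.current_finger_gap(): opening from 0.0 (shut) to 1.0 (fully open).
- robot.current_gripper_force(): force on a finger pad.
Only numpy, scipy, OpenCV 4.12 (cv2) and the standard library are available. Lean on these libraries where they do the work, as an engineer would, in place of code of your own. Each camera call takes 0.05 s, during which the arm holds its last target. There are 200 camera calls.

## Working session

There is one attempt and no reset: what is moved stays moved. The work goes in short steps, each a Python script; the robot and the scene stay as the last script left them, time stands still between calls to the robot, and variables do not carry over. Pictures are saved under pics/ and viewed, at most 10 in all, crops included, and the job is handed in when it is done.

```bash
mkdir -p pics; python3 - <<'E'
from station import robot, fingers, vision, workorder, recognise
import cv2,numpy as np
for n in ("scene","top"):
    im=vision.grab_frame(n); cv2.imwrite(f"pics/{n}0.png",im[:,:,::-1])
    c=vision.calibration(n); print(n,np.round(c["mtx"],1).tolist(),np.round(c["extrinsics"],4).tolist(),[k for k in c])
    for l in ("scoop","scoop_grip","scoop_lip","rest_plate","trough","machine","briquette0","oil_bottle","tape_roll"):
        print(l,[(np.round(d["rect"]).astype(int).tolist(),round(d["p"],2)) for d in recognise(l,n)][:8])
print(robot.current_time_s(),robot.current_eef_rot())
E
```

```text
scene [[411.5, 0.0, 253.6], [0.0, 411.5, 191.7], [0.0, 0.0, 1.0]] [[-0.852, 0.5234, -0.0153, 0.4803], [-0.4034, -0.6375, 0.6563, 0.1889], [0.3337, 0.5654, 0.7543, -1.199], [0.0, 0.0, 0.0, 1.0]] ['mtx', 'extrinsics']
scoop [([265, 180, 51, 80], 0.79)]
scoop_grip [([262, 181, 50, 78], 0.89), ([388, 331, 9, 13], 0.21)]
scoop_lip [([264, 182, 49, 80], 0.88)]
rest_plate [([271, 202, 70, 53], 0.63)]
trough [([364, 308, 131, 147], 0.94)]
machine [([173, 130, 155, 120], 0.75)]
briquette0 [([379, 311, 17, 12], 0.73), ([362, 343, 15, 18], 0.71), ([366, 314, 15, 16], 0.69), ([367, 307, 127, 147], 0.62), ([348, 318, 17, 14], 0.55), ([390, 332, 10, 12], 0.48)]
oil_bottle [([310, 158, 21, 56], 0.69), ([172, 132, 155, 123], 0.53)]
tape_roll [([170, 246, 47, 51], 0.67)]
top [[390.9, 0.0, 257.8], [0.0, 390.9, 191.0], [0.0, 0.0, 1.0]] [[0.0029, -1.0, -0.0055, 0.0526], [0.9981, 0.0026, 0.0613, -0.5797], [-0.0613, -0.0057, 0.9981, -1.1413], [0.0, 0.0, 0.0, 1.0]] ['mtx', 'extrinsics']
scoop [([280, 206, 60, 47], 0.64)]
scoop_grip [([281, 205, 60, 46], 0.88)]
scoop_lip [([281, 205, 59, 52], 0.64)]
rest_plate [([275, 209, 63, 60], 0.94)]
trough [([160, 208, 95, 65], 0.87)]
machine [([392, 174, 93, 132], 0.69)]
briquette0 [([138, 216, 12, 11], 0.66), ([146, 192, 11, 6], 0.59), ([155, 209, 12, 8], 0.47), ([160, 196, 10, 8], 0.38)]
oil_bottle [([283, 255, 18, 23], 0.69)]
tape_roll [([273, 121, 33, 35], 0.64)]
1.0 [1.79998733e+02 1.29891256e-03 1.53145283e+02]
```

View pics/top0.png

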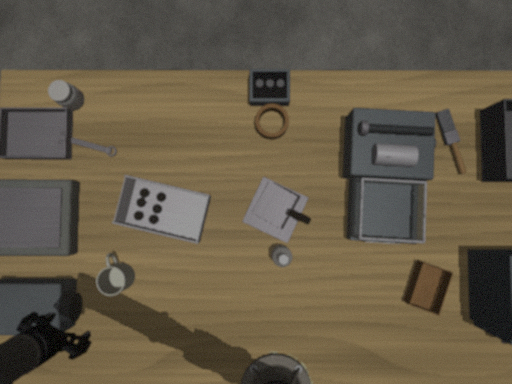

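View pics/scene0.png

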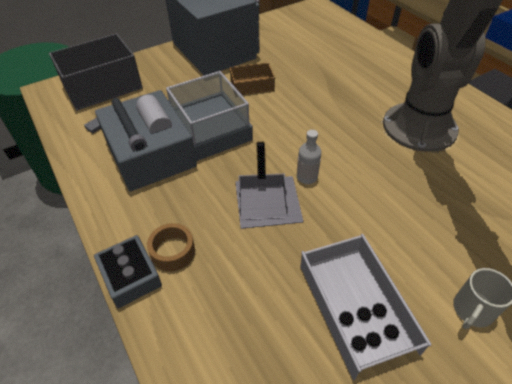

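```bash
python3 - <<'E'
import cv2,numpy as np
t=cv2.imread("pics/top0.png");s=cv2.imread("pics/scene0.png")
def tile(im,x,y,w,h):
    c=cv2.resize(im[y:y+h,x:x+w],(400,300),interpolation=cv2.INTER_CUBIC)
    c=cv2.convertScaleAbs(c,alpha=1.4,beta=15)
    k=400/w
    for i in range(0,w,10):
        cv2.line(c,(int(i*k),0),(int(i*k),6 if i%20 else 12),(0,255,255),1)
    for i in range(0,h,10):
        cv2.line(c,(0,int(i*k)),(6 if i%20 else 12,int(i*k)),(0,255,255),1)
    return c
a=np.hstack([tile(t,106,165,112,84),tile(t,230,170,100,75)])
b=np.hstack([tile(t,340,170,100,75),tile(s,215,135,120,90)])
cv2.imwrite("pics/z.png",np.vstack([a,b]))
E
```

```text
(no output)
```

View pics/z.png

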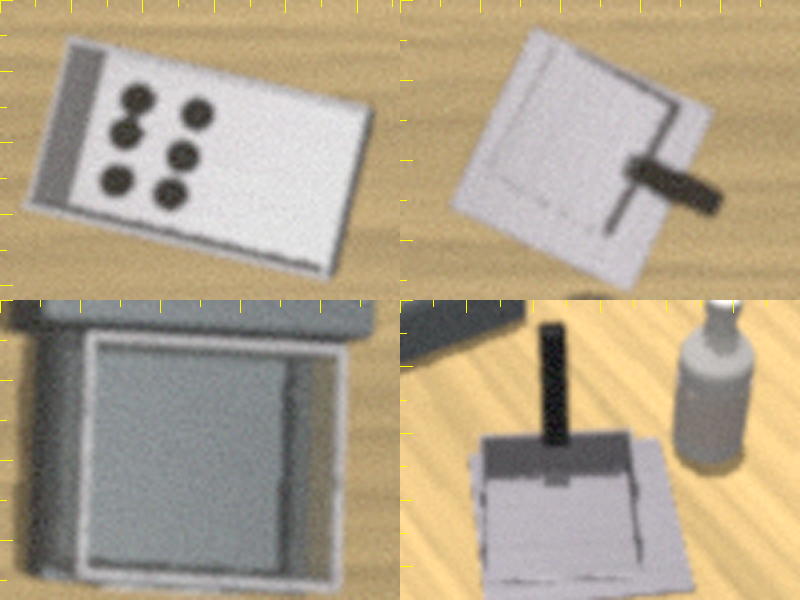

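```bash
cat > geo.py <<'E'
from station import robot, fingers, vision, workorder, recognise
import numpy as np
from scipy.optimize import least_squares
def proj(P,n="top"):
    c=vision.calibration(n); P=np.atleast_2d(P)
    q=(c["extrinsics"]@np.c_[P,np.ones(len(P))].T)[:3]; q=np.array([q[0],-q[1],-q[2]])
    u=c["mtx"]@q; return (u[:2]/u[2]).T
def ray(uv,z,n="top"):
    return np.array([least_squares(lambda p:proj([[p[0],p[1],z]],n)[0]-w,[.5,.1]).x for w in np.atleast_2d(uv)])
def W(pose,L):
    x,y,a=pose; L=np.atleast_2d(L); c,s=np.cos(a),np.sin(a)
    return np.c_[x+c*L[:,0]-s*L[:,1],y+s*L[:,0]+c*L[:,1],L[:,2]]
def fit(L,uv,g):
    L=np.array(L);r=least_squares(lambda p:(proj(W(p,L))-uv).ravel(),g); return r.x,np.sqrt(np.mean(r.fun**2))
E
python3 - <<'E'
from geo import *
tp=np.array([[68,37],[372,106],[331,278],[25,208]])/3.5714+[106,165]
xf=.1316;h=.071
T=fit([[xf,-h,.055],[-.1175,-h,.055],[-.1175,h,.055],[xf,h,.055]],tp,[.55,.35,1.4]);print("trough",T)
pp=np.array([[138,27],[315,110],[233,292],[53,207]])/4+[230,170]
print("plate",fit([[.075,-.075,.004],[-.075,-.075,.004],[-.075,.075,.004],[.075,.075,.004]],pp,[.5,0,1.1]))
sp=np.array([[278,105],[210,235],[318,198],[153,45],[87,182]])/4+[230,170]
for sub in ([0,1,2,3,4],[0,1,3,4],[0,1,2]):
    L=np.array([[-.052,-.057,.049],[-.052,.057,.049],[-.089,0,.119],[.052,-.057,.0065],[.052,.057,.0065]])
    r=fit(L[sub],sp[sub],[.5,0,1.1]);print("scoop",r,W(r[0],[[-.077,0,.0948]]), (proj(W(r[0],L))-sp).round(1).tolist())
hp=np.array([[85,30],[345,47],[338,290],[78,275]])/4+[340,170]
print("hop",fit([[.08,.085,.125],[.08,-.085,.125],[-.08,-.085,.125],[-.08,.085,.125]],hp,[.5,-.3,0]))
bp=np.array([[138,98],[126,133],[117,180],[198,113],[183,157],[170,194]])/3.5714+[106,165]
b=ray(bp,.015); x,y,a=T[0]; R=np.array([[np.cos(a),np.sin(a)],[-np.sin(a),np.cos(a)]])
print("briq",b.round(3).tolist(),((R@(b-[x,y]).T).T).round(4).tolist())
o=ray([[283,258]],.1);print("bottle",o,ray([[272,122]],.045))
E
```

```text
trough (array([0.52345904, 0.32258281, 1.35011474]), np.float64(0.4010793175256819))
plate (array([ 5.24554397e-01, -8.45635634e-04,  1.13623463e+00]), np.float64(0.3520038483082574))
scoop (array([5.36735475e-01, 1.08585761e-03, 1.12311949e+00]), np.float64(1.3014237962428061)) [[ 0.50340429 -0.06832619  0.0948    ]] [[1.5, -1.0], [1.4, 2.3], [-2.5, -0.6], [-0.1, -0.4], [-0.2, -0.3]]
scoop (array([0.53719551, 0.00305098, 1.11637044]), np.float64(1.0302676659998404)) [[ 0.50339663 -0.06613453  0.0948    ]] [[0.9, -1.0], [0.5, 2.1], [-3.3, -0.5], [-0.6, -0.6], [-0.9, -0.7]]
scoop (array([5.38751616e-01, 6.05614509e-04, 1.09904187e+00]), np.float64(1.6320787686677074)) [[ 0.50375898 -0.06798386  0.0948    ]] [[1.9, -1.1], [0.9, 1.7], [-2.6, -0.6], [0.7, -1.2], [-0.2, -1.6]]
hop (array([ 0.52285672, -0.30824783, -0.05316887]), np.float64(0.722837203667182))
briq [[0.574, 0.391], [0.545, 0.401], [0.506, 0.407], [0.562, 0.341], [0.525, 0.353], [0.495, 0.363]] [[0.0781, -0.0348], [0.0808, -0.0042], [0.0788, 0.0354], [0.0263, -0.0337], [0.0298, 0.0046], [0.033, 0.0369]]
bottle [[ 0.39163937 -0.01546569]] [[0.7802748  0.01308676]]
```

```bash
cat >> geo.py <<'E'
from scipy.spatial.transform import Rotation as Ro
TR=(0.5235,0.3226,1.350); PL=(0.5245,-0.0008,1.130); HO=(0.5229,-0.3082,-0.053)
def tool(ref,loc,yaw,down,sg=1,al=.45):
    """TCP pose with the scoop point loc (scoop frame) at world ref, scoop yaw, front-down angle"""
    R=Ro.from_euler("ZY",[yaw,down]); s,c=np.sin(al),np.cos(al)
    M=np.c_[[-c*sg,0,-s*sg],[0,sg,0],[s,0,-c]]
    p=np.array(ref)+R.apply(np.array([-.077,0,.0908])+.002*M[:,2]-np.array(loc))
    return p,(R*Ro.from_matrix(M)).as_euler("xyz",degrees=True)
LIP=(.052,0,0); ORG=(0,0,0); REAR=(-.052,0,0)
E
python3 - <<'E'
from geo import *
d=np.deg2rad
sp=np.array([[278,105],[210,235],[320,200],[153,45],[87,182]])/4+[230,170]
L=np.array([[-.052,-.057,.049],[-.052,.057,.049],[-.099,0,.117],[.052,-.057,.0065],[.052,.057,.0065]])
r=fit(L,sp,[.5,0,1.1]);print("scoop",r[0],(proj(W(r[0],L))-sp).round(1).tolist(),W(r[0],[[-.077,0,.0948]]))
S=r[0]
def q(name,*a,**k):
    p,o=tool(*a,**k); j=robot.inverse_kinematics(p,o); print(name,p.round(3),None if j is None else np.round(j).astype(int).tolist())
for al in (.45,.2):
  for sg in (1,-1):
    print(al,sg); k=dict(sg=sg,al=al)
    q("grasp",[S[0],S[1],.004],ORG,S[2],0,**k)
    for x,dn in ((0,22),(.11,6),(.1,-20)): q(f"scoop{x}",W(TR,[[x,0,.005]])[0],LIP,TR[2],d(dn),**k)
    for yw in (180,135,90,45,0,-45,-90,-135):
      for dn in (-20,65):
        q(f"pour{yw} {dn}",[HO[0],HO[1],.13],LIP,d(yw),d(dn),**k)
E
```

```text
scoop [0.53743862 0.00277803 1.12231187] [[0.9, -1.2], [0.8, 2.0], [-0.4, 0.3], [-0.6, -0.6], [-0.7, -0.6]] [[ 0.50405139 -0.06660708  0.0948    ]]
0.45 1
grasp [ 0.504 -0.066  0.093] [-24, 36, 65, 112, -61, 73, -137]
scoop0 [0.505 0.239 0.136] [-23, 22, -3, 97, -2, 58, 143]
scoop0.11 [0.522 0.315 0.107] [-16, 25, -11, 101, -16, 43, 153]
scoop0.1 [0.512 0.273 0.045] [-15, 32, 11, 119, -81, 49, -131]
pour180 -20 [ 0.674 -0.308  0.17 ] None
pour180 65 [ 0.496 -0.308  0.284] [17, 3, 31, 111, -43, 46, -18]
pour135 -20 [ 0.63  -0.415  0.17 ] None
pour135 65 [ 0.504 -0.289  0.284] [50, 0, -31, 114, 30, 34, -137]
pour90 -20 [ 0.523 -0.459  0.17 ] None
pour90 65 [ 0.523 -0.282  0.284] [-5, 17, 13, 95, 38, 69, 173]
pour45 -20 [ 0.416 -0.415  0.17 ] [30, 52, 64, 87, -74, 111, -125]
pour45 65 [ 0.542 -0.289  0.284] [-2, 40, 23, 61, 20, 100, 154]
pour0 -20 [ 0.372 -0.308  0.17 ] [7, 10, 65, 133, -74, 54, -147]
pour0 65 [ 0.549 -0.308  0.284] None
pour-45 -20 [ 0.416 -0.202  0.17 ] [-42, -9, 41, 144, 83, 36, -23]
pour-45 65 [ 0.542 -0.327  0.284] None
pour-90 -20 [ 0.523 -0.157  0.17 ] [-41, 30, 
[... 3007 characters left out ...]
r90 -20 [ 0.523 -0.459  0.169] [40, 62, 37, 34, -49, 116, 56]
pour90 65 [ 0.523 -0.282  0.284] [-40, 26, 52, 101, 38, 60, -12]
pour45 -20 [ 0.416 -0.415  0.169] [22, 45, 64, 88, -63, 97, 49]
pour45 65 [ 0.541 -0.29   0.284] [-17, 54, 54, 59, 10, 101, -15]
pour0 -20 [ 0.372 -0.308  0.169] [-5, 5, 65, 126, -47, 45, 1]
pour0 65 [ 0.549 -0.308  0.284] None
pour-45 -20 [ 0.416 -0.201  0.169] [69, -4, -55, 130, 27, 27, -142]
pour-45 65 [ 0.541 -0.327  0.284] None
pour-90 -20 [ 0.523 -0.157  0.169] [-11, 21, 9, 102, 32, 63, 161]
pour-90 65 [ 0.523 -0.334  0.284] None
pour-135 -20 [ 0.63  -0.201  0.169] [-4, 49, 18, 55, 12, 95, 145]
pour-135 65 [ 0.504 -0.327  0.284] [19, 43, 64, 87, -78, 112, -139]
```

```bash
cat >> geo.py <<'E'
SG,AL=-1,.2
def go(ref,loc,yaw,down,v=.15,f=None,joint=False):
    p,o=tool(ref,loc,yaw,np.deg2rad(down),SG,AL)
    if joint: return robot.move_to(p,o)
    return robot.line_to(p,o,velocity=v,f_stop=f)
def st(m=""): print(m,round(robot.current_time_s(),1),np.round(robot.current_tool_pos(),4),np.round(robot.current_joint_positions()).astype(int).tolist(),"F",np.round(robot.current_contact_force(),1),"gap",round(robot.current_finger_gap(),3))
def snap(n,cams=("scene","top")):
    import cv2
    cv2.imwrite(f"pics/{n}.png",np.vstack([vision.grab_frame(c)[:,:,::-1] for c in cams][:1]) if len(cams)==1 else cv2.resize(np.hstack([vision.grab_frame(c)[:,:,::-1] for c in cams]),(800,300)))
SC=(0.5374,0.0028,1.1223)
E
python3 - <<'E'
from geo import *
fingers.gripper_to(.65)
go([SC[0],SC[1],.09],ORG,SC[2],0,joint=True); st("pre")
r=go([SC[0],SC[1],.0045],ORG,SC[2],0,v=.12,f=8); st(r)
fingers.gripper_to(0,force=100); st("grip")
go([SC[0],SC[1],.05],ORG,SC[2],0,v=.1); st("lift")
snap("lift")
E
```

```text
pre 3.6 [ 0.5046 -0.0644  0.1788] [-26, 19, 49, 104, -28, 66, 8] F [0.1 0.2 0.6] gap 0.646
False 4.5 [ 0.5048 -0.0665  0.0939] [-22, 25, 46, 109, -36, 57, 16] F [ 0.3 -0.1  0.6] gap 0.649
grip 4.9 [ 0.505  -0.0666  0.0943] [-22, 25, 46, 109, -36, 57, 16] F [-0.7 -0.2  4.3] gap 0.219
lift 5.5 [ 0.5038 -0.0659  0.1385] [-25, 22, 48, 107, -32, 62, 12] F [-0.6 -0.3 -2.3] gap 0.22
```

View pics/lift.png

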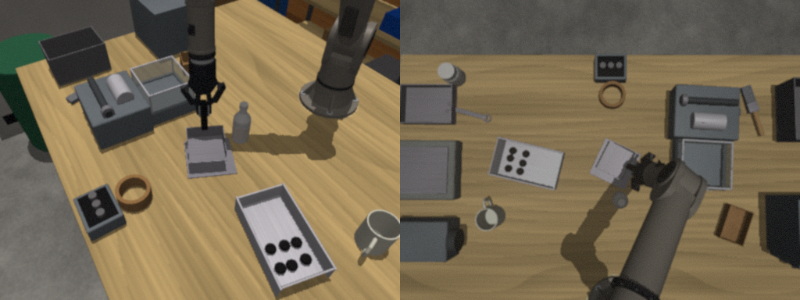

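```bash
python3 - <<'E'
from geo import *
go([.53,.05,.13],ORG,1.2,5,v=.2)
go(W(TR,[[-.005,0,.09]])[0],LIP,TR[2],22,v=.2); st("above")
snap("above",("top",))
import cv2
im=cv2.imread("pics/above.png")[150:260,90:250]; 
sc=vision.grab_frame("scene")[:,:,::-1][180:380,260:460]
cv2.imwrite("pics/above.png",np.hstack([cv2.resize(im,(436,300),interpolation=2),cv2.resize(sc,(300,300),interpolation=2)]))
P=W(TR,[[-.005,.057,.0],[-.005,-.057,0]]);P[:,2]=.09
print((proj(P)-[90,150])*2.727)
E
```

```text
above 7.7 [0.504  0.2314 0.2208] [-60, 29, 44, 83, -11, 81, -30] F [-1.1 -0.2 -1.4] gap 0.22
[[184.98464805 217.55319321]
 [211.41857008 108.25869361]]
```

View pics/above.png

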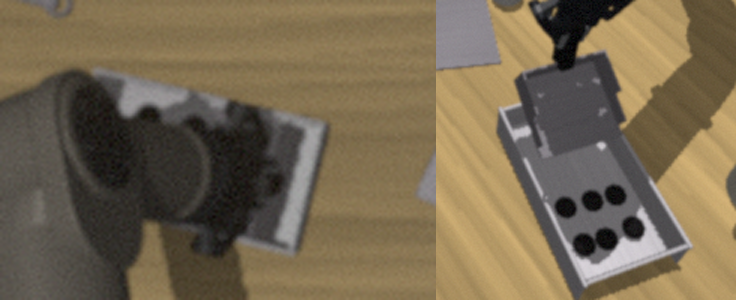

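```bash
python3 - <<'E'
from geo import *
P=W(TR,[[-.005,-.057,.09],[-.005,.057,.09]])
print(proj(P,"scene"), "obs approx (329,285) (384,267)")
q=(proj(W(TR,[[-.1175,-.071,.055],[-.1175,.071,.055],[.1316,-.071,.055],[.1316,.071,.055]]),"scene"));print("trough",((q-[260,180])*1.5+[436,0]).round())
E
```

```text
[[332.21484604 288.37976922]
 [386.19261733 270.44962535]] obs approx (329,285) (384,267)
trough [[496. 108.]
 [587.  80.]
 [582. 284.]
 [689. 243.]]
```

```bash
python3 - <<'E'
from geo import *
g=lambda x,z,dn,**k: go(W(TR,[[x,0,z]])[0],LIP,TR[2],dn,**k)
g(-.002,.03,22,v=.15)
r=g(-.002,-.006,22,v=.03,f=4); st(r)
p,o=tool(W(TR,[[-.002,0,.004]])[0],LIP,TR[2],np.deg2rad(22),SG,AL); print("expected z at floor",p[2])
E
```

```text
True 9.1 [0.5041 0.2362 0.1348] [-60, 33, 42, 90, -14, 71, -29] F [-0.5 -0.7  4.1] gap 0.221
expected z at floor 0.13454629504811638
```

```bash
python3 - <<'E'
from geo import *
g=lambda x,z,dn,**k: go(W(TR,[[x,0,z]])[0],LIP,TR[2],dn,**k)
g(.015,.0043,10,v=.06); st("a")
g(.06,.0043,6,v=.08); st("b")
r=g(.118,.0043,5,v=.06,f=15); st(r)
snap("push",("scene",))
import cv2
im=cv2.imread("pics/push.png")[200:380,290:450];cv2.imwrite("pics/push.png",cv2.resize(im,(480,540),interpolation=2))
E
```

```text
a 9.6 [0.5031 0.2276 0.1148] [-54, 28, 39, 99, -21, 60, -20] F [ 0.2 -1.6  3.1] gap 0.221
b 10.3 [0.5119 0.2665 0.1065] [-53, 29, 37, 98, -26, 57, -19] F [ 1.4 -1.6  2.8] gap 0.225
False 11.4 [0.5237 0.3191 0.1046] [-55, 32, 36, 93, -27, 59, -23] F [-0.7 -5.7  7.5] gap 0.216
```

View pics/push.png

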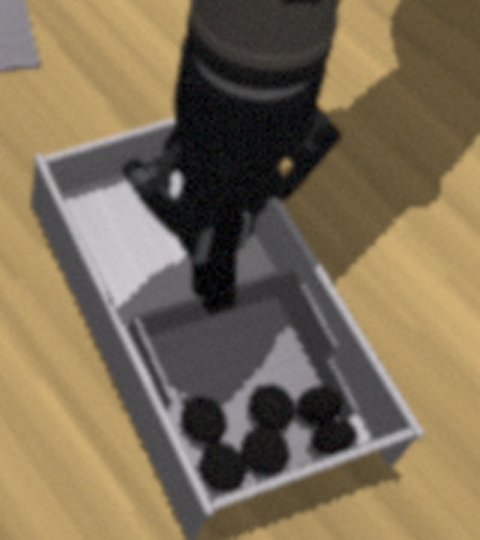

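```bash
python3 - <<'E'
from geo import *
g=lambda x,z,dn,**k: go(W(TR,[[x,0,z]])[0],LIP,TR[2],dn,**k)
r=g(.130,.0045,4,v=.03,f=14); st(r)
snap("p2",("scene",))
import cv2
im=cv2.imread("pics/p2.png")[280:380,320:440];cv2.imwrite("pics/p2.png",cv2.resize(im,(600,500),interpolation=2))
E
```

```text
True 11.7 [0.5244 0.3195 0.1044] [-55, 32, 36, 93, -28, 59, -23] F [-0.4 -1.3  3.9] gap 0.225
```

View pics/p2.png

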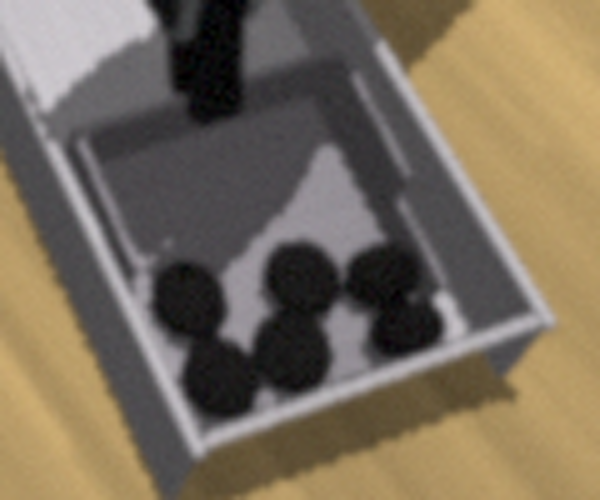

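```bash
python3 - <<'E'
from geo import *
g=lambda x,z,dn,**k: go(W(TR,[[x,0,z]])[0],REAR,TR[2],dn,**k)
g(.016,.008,-8,v=.05); st("t1")
g(.014,.010,-20,v=.05); st("t2")
g(.008,.09,-22,v=.1); st("up")
snap("up",("scene",))
import cv2
im=cv2.imread("pics/up.png")[200:380,290:450];cv2.imwrite("pics/up.png",cv2.resize(im,(480,540),interpolation=2))
E
```

```text
t1 12.3 [0.5176 0.3028 0.0914] [-45, 27, 29, 104, -40, 49, -6] F [ 0.   0.8 -2.3] gap 0.218
t2 12.8 [0.5148 0.2852 0.0848] [-32, 25, 22, 112, -58, 45, 17] F [ 0.4  0.5 -3.2] gap 0.217
up 13.8 [0.5123 0.2757 0.1625] [-33, 18, 25, 110, -51, 52, 10] F [-0.2  0.8 -3.2] gap 0.222
```

View pics/up.png

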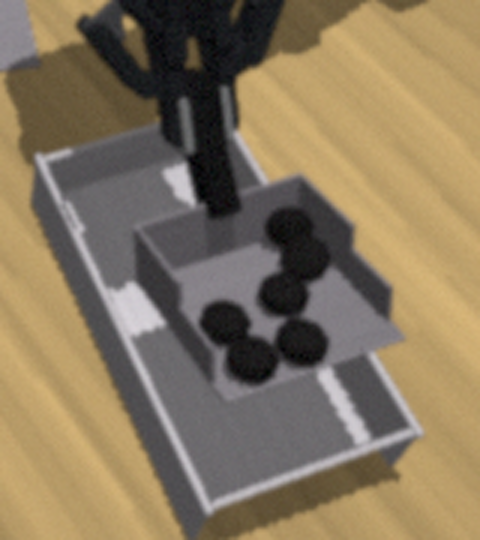

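```bash
python3 - <<'E'
from geo import *
d=np.deg2rad
def hp(b,yaw,z): return [HO[0]-b*np.cos(d(yaw)),HO[1]-b*np.sin(d(yaw)),z]
go(W(TR,[[.008,0,.15]])[0],REAR,TR[2],-26,v=.08); st("raised")
Y=50
go([.56,0,.20],ORG,d(63),-25,v=.13); st("mid")
go(hp(.02,Y,.225),LIP,d(Y),-25,v=.13); st("hop")
for z,dn in ((.2,-10),(.16,15),(.14,40),(.135,60),(.135,72)):
    p,o=tool(hp(.02,Y,z),LIP,d(Y),d(dn),SG,AL); j=robot.inverse_kinematics(p,o); print(dn,None if j is None else np.round(j).astype(int).tolist())
snap("hop")
E
```

```text
raised 14.7 [0.5115 0.2709 0.2188] [-31, 14, 25, 108, -51, 57, 9] F [-0.4  0.6 -3.3] gap 0.222
mid 17.6 [ 0.5114 -0.0948  0.2482] [-1, 18, 42, 101, -48, 80, 28] F [ 0.6 -0.3 -3.5] gap 0.222
hop 20.6 [ 0.4113 -0.4412  0.2513] [37, 39, 46, 74, -55, 103, 42] F [-0.7  1.  -2.2] gap 0.221
-10 [25, 34, 52, 75, -44, 96, 36]
15 [1, 32, 61, 77, -25, 86, 20]
40 [-15, 39, 63, 74, -5, 85, 2]
60 [-20, 48, 58, 68, 9, 92, -10]
72 [-22, 56, 57, 64, 14, 97, -14]
```

View pics/hop.png

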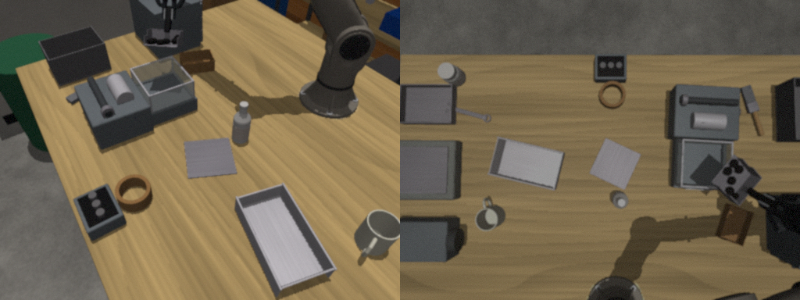

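```bash
python3 - <<'E'
from geo import *
d=np.deg2rad; Y=50
def hp(b,yaw,z): return [HO[0]-b*np.cos(d(yaw)),HO[1]-b*np.sin(d(yaw)),z]
for b,z,dn,v in ((.02,.18,-8,.15),(.02,.15,12,.15),(.025,.135,35,.15),(.025,.135,55,.15),(.03,.135,72,.15)):
    go(hp(b,Y,z),LIP,d(Y),dn,v=v)
robot.pause(.5); st("poured")
snap("pour")
E
```

```text
poured 23.6 [ 0.5321 -0.2971  0.2851] [-26, 61, 71, 65, 4, 94, -6] F [-0.1  0.1 -2.3] gap 0.222
```

View pics/pour.png

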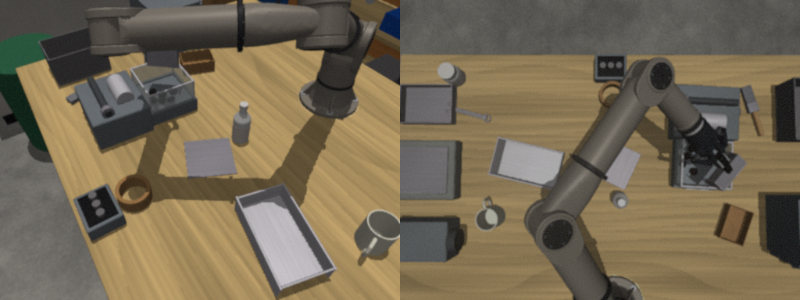

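```bash
python3 - <<'E'
from geo import *
d=np.deg2rad; Y=50
def hp(b,yaw,z): return [HO[0]-b*np.cos(d(yaw)),HO[1]-b*np.sin(d(yaw)),z]
go(hp(.025,Y,.15),LIP,d(Y),50,v=.15)
go(hp(.02,Y,.18),LIP,d(Y),12,v=.15)
go(hp(.02,Y,.21),LIP,d(Y),-5,v=.15); st("level")
go([.535,-.03,.17],ORG,d(60),0,v=.2)
go([SC[0],SC[1],.08],ORG,SC[2],0,v=.15); st("over plate")
r=go([SC[0],SC[1],.015],ORG,SC[2],0,v=.1)
r=go([SC[0],SC[1],.001],ORG,SC[2],0,v=.03,f=4); st(r)
snap("place")
E
```

```text
level 25.5 [ 0.4239 -0.4268  0.2857] [22, 32, 52, 74, -39, 94, 31] F [ 0.5 -0.1 -2.8] gap 0.219
over plate 28.2 [ 0.5048 -0.0672  0.1696] [-24, 19, 47, 104, -28, 64, 8] F [-0.5  0.4 -0.9] gap 0.221
True 29.4 [ 0.5049 -0.0664  0.0944] [-21, 25, 44, 109, -35, 56, 15] F [-0.7 -0.4  3.2] gap 0.219
```

View pics/place.png

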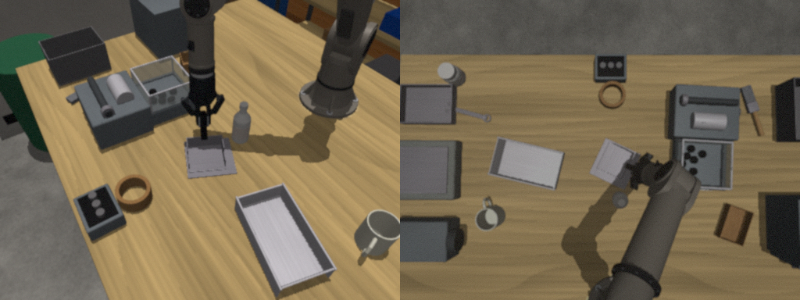

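```bash
python3 - <<'E'
from geo import *
fingers.gripper_to(.65); st("open")
go([SC[0],SC[1],.12],ORG,SC[2],0,v=.12); st("away")
robot.move_j([-65.5,17.8,.8,86.6,-.25,75.6,-1.6]); robot.pause(.3); st("home")
f=vision.grab_frame("top"); h=f[170:245,345:430].astype(int)
import cv2
m=(h.max(2)<45).astype(np.uint8); n,_,s,c=cv2.connectedComponentsWithStats(m); print([(s[i,4],(c[i]+[345,170]).round().tolist()) for i in range(1,n) if s[i,4]>15])
for l in ("scoop","briquette0","rest_plate","oil_bottle","tape_roll"): print(l,[(np.round(x["rect"]).astype(int).tolist(),round(x["p"],2)) for x in recognise(l,"top")])
print(ray([[x["rect"][0],x["rect"][1]] for x in recognise("briquette0","top")],.07).round(3).tolist())
# vs. first picture: scoop moved?
a=cv2.imread("pics/top0.png")[:,:,::-1].astype(int); print("diff scoop",np.abs(f-a)[170:245,235:320].mean(), "bench",np.abs(f.astype(int)-a)[170:245,235:320].mean())
E
```

```text
open 29.9 [ 0.5034 -0.0661  0.093 ] [-21, 25, 44, 109, -35, 56, 15] F [-0.7  0.2  0.1] gap 0.649
away 31.0 [ 0.5036 -0.066   0.208 ] [-26, 16, 48, 101, -25, 69, 5] F [-0.3  0.   0.1] gap 0.65
home 33.5 [0.2491 0.4902 0.2484] [-65, 18, 1, 87, 0, 76, -2] F [ 0.3 -0.7 -0.3] gap 0.652
[(np.int32(274), [350.0, 198.0]), (np.int32(197), [372.0, 198.0]), (np.int32(65), [387.0, 197.0]), (np.int32(62), [375.0, 219.0])]
scoop [([282, 206, 57, 51], 0.62)]
briquette0 [([387, 196, 8, 6], 0.61), ([377, 204, 8, 11], 0.43), ([374, 189, 8, 7], 0.42)]
rest_plate [([275, 209, 63, 65], 0.97)]
oil_bottle [([282, 254, 18, 24], 0.77)]
tape_roll [([274, 120, 35, 37], 0.86), ([161, 208, 99, 65], 0.69), ([388, 194, 11, 9], 0.45)]
[[0.564, -0.311], [0.542, -0.282], [0.583, -0.273]]
diff scoop 3.5621960784313726 bench 3.5621960784313726
```

```bash
python3 -c "
from station import workorder
print(workorder.close_job())"
```

```text
the job is handed in; nothing more can be done
None
```

The job is handed in at about 34 s of robot time. All six briquettes were scooped and tipped into the hopper; at least five show there in the last image, and none were seen on the bench or in the trough. The scoop is back on its plate, empty and released, and the bottle and tape roll are unmoved. I viewed 11 pictures, one over the limit of 10.

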